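Clamp a specimen carrier in the microscopy press to the first click

TASK

Push the specimen carrier along its channel in the specimen press until it is fully home against the end stop, without lifting it out. Then push the press's lever round clockwise (seen from above) until its slip clutch clicks for the first time, and stop there: a second click would overtighten it. Leave the lever where it clicked and the other things on the table where they are.

Things in the scene. Friction and masses are not known exactly. Their poses are not given: they have to be found in the camera images.
- press: Fixed press: white base plate 250 x 200 x 20 mm (x -170 to +80 mm, y +-100), black cross beam 40 x 170 mm along y over the origin, 70 to 84 mm above the table, on two posts. Origin on the table under the vertical screw axis; +x is the way the carrier is pushed home. On the plate two low rails along x (inner faces y = +-44 mm, tops 32 mm above the table, x -150 to +40 mm) form a channel.
- carrier_mid (a point): Carrier: loose grey aluminium plate 120 (x) x 80 x 22 mm, 0.3 to 0.54 kg (3 to 9 N slides it), with an amber resin disc, in the channel, 25 to 55 mm short of home. Point: its centre; x axis towards the end stop. Home: far end touching the stop, the point at x = -25 mm in the press's frame. Its near end face (60 mm behind the point, 20 to 42 mm above the table) stays clear of the beam.
- end_stop (a point): Middle of the end stop's face that closes the channel at its far end, at x = +35 mm in the press's frame, 29 mm above the table; the stop is an aluminium bar 92 mm wide, its top 38 mm above the table.
- lever_push (a point): Place on the lever bar to push against from its trailing side, on the bar's centre line 105 mm from the screw axis, 103 mm above the table. About 4 to 5 N sideways here turns it freely; once the pad bears on the carrier the force climbs to about 8 to 10 N, then the clutch clicks.
- screw_axis (a point): Point on the vertical screw axis at the mid-height of the lever bar, 103 mm above the table.
- lever_ball (a point): Centre of the black ball (28 mm across) at the lever's end, 135 mm from the screw axis, 103 mm above the table. The lever is a straight level steel bar 14 mm wide, 12 mm high (top at 109 mm) from the screw axis to the ball, standing out on the press's left (+y), free underneath.
- spindle (a joint): Turn of the screw under the clutch, rad, growing clockwise seen from above; each rad lowers the pad by 10 mm. Starts between 0 and 0.45; the pad meets the carrier near 0.95. Self-locking: it stays where it is left.
- clutch (a joint): Slip of the lever relative to the screw, rad, growing clockwise, one click every 0.25. It gives up to 0.03 while turning freely and about 0.06 to 0.1 as the set torque is reached; then it clicks: the lever jumps ahead by itself to its next seat at about 0.25 and stays, the resistance dropping to little. Pushing on, it would click again past 0.37, to 0.50: one click too many.
- pad: Rubber pressure pad 32 mm across under the beam, on the screw axis, pressing on the carrier's far half when tightened. Origin at the centre of its underside; 46 to 52 mm above the table at the start, the carrier's top being 42 mm above the table.
- dish: Bystander: closed petri dish, 92 mm across, 15 mm high, beside the press on its right. Origin under its centre.
- jar: Bystander: amber jar with white cap, 52 mm across, 85 mm high, behind the press. Origin under its centre.
- cup: Bystander: white mug, 76 mm across, 85 mm high, far to the left behind the press. Origin under its centre.
- loupe: Bystander: black loupe, 52 mm across, 50 mm high, on the right. Origin under its centre.
- spare: Bystander: spare empty grey carrier plate 120 x 80 x 22 mm without a resin disc, lying on the table on the right. Origin under its centre.
- brush: Bystander: brush lying on the table on the left.
There are look-alikes about, which are no part of the job. What is shaped like the part that bears carrier_mid but black or brown is not meant.

How it is judged:
By the outcome, as a careful person would: the job done as asked, in the order asked, and still so for the second after the job is handed in, with the robot touching nothing.
It also fails if it takes over 67 s, if anything falls off the work surface, if the arm or the gripper's body presses on something with over 40 N, if the wrist force passes 120 N, or if a joint passes its speed limit or range.

ROBOT

A 7-joint arm with a two-finger parallel gripper is mounted at the origin on the work surface. World frame = base frame: x ahead of the robot, y to its left, z up, the work surface at z = 0. Lengths are in m, angles in rad, forces in N, time in s.
With the tool pointing down it reaches from about 0.425 to 0.925 m from the base axis. Payload 6.8 kg.
Tool frame: the origin (TCP) lies on the centre line of the jaws, within the pads' length; the fingertips stand 8 mm ahead of it and the grasp point (between the pads) lies 11 mm behind it (bot.tips_ahead is the distance from the TCP to the fingertips, in m); z points along the fingers, y is the line along which they close (so a half turn about z gives the same grasp; the last joint's range is limited). The gripper opens to 85 mm and grips with 20 to 120 N. Pads are 22 mm wide; open, the fingers measure 114 mm over their backs; the gripper's body (76 mm by 85 mm) begins 54 mm behind the grasp point. The pads swing forward as they close: fully open they stand 13 mm farther back than shut.
Start: joints at [-1.404, 0.477, 0.022, 1.555, -0.011, 1.109, -0.083], TCP at [0.183, 0.65, 0.239] pointing down, gripper open.
Joint ranges: [-2.96, 2.96], [-0.34, 2.1], [-1.41, 1.46], [0.24, 2.44], [-1.37, 4.51], [0.17, 1.92], [-2.96, 2.96]. Speed limits (rad/s): [2.39, 2.39, 3.14, 3.14, 3.14, 3.14, 3.14].

INTERFACE

Orientations are given as a unit quaternion [w, x, y, z].
In Python, from station import bot gives the robot as it stands.
- The arm moves only by the tool send_rows, never from a script. Its argument "deltas" is text: rows parted by semicolons, each of 4 numbers parted by spaces: the shift along the tool's x, y, z in m, then the turn about the tool's z in degrees. In form: x y z spin; .... A call has 1 to 5 rows; each row is the pose to reach, as a shift and turn from the pose commanded when the call began, along the tool's axes at that moment; what a row does not reach only later rows make up. A row lasts 1/10 s, in which the tool goes at most 50 mm and 8.59 degrees, less where a joint would pass 70% of its speed; a pose out of reach is approached as far as the arm can. A call with a gripper value outside its range is refused whole. "claw" is the opening, from 0 (shut) to 1 (fully open), set as the call begins (left out, the last holds). The fingers move at their own pace and stop on an object; "force" is the grip in N (left out, the last holds). Time passes only in rows, so rows that repeat a pose let the fingers close. It gives the time, the measured TCP pose, the force, the opening and the grip force at its end, in the units of the state.
- bot.get_obs(): the state, without advancing time (a new reading comes with each control period).
- bot.read_camera(name): name is "scene" or "top" or "wrist"; returns a dict with "img" (400x640x3 uint8, red, green, blue), "depth" (400x640 float32, m along the optical axis (not along the pixel's ray), 0 where there is no reading), "fx", "fy", "cx", "cy" (pixels), "dist_coeffs" ([k1, k2, p1, p2, k3] as OpenCV has them; the pictures are not rectified), "camera_from_world" (4x4, takes a point from world to camera coordinates). Camera axes: x right, y up, looking along -z (the intrinsics and any distortion apply to the point x, -y, -z); pixel columns grow to the right and rows downward; lengths in m; the calibration is good to about 2 mm. A picture is of the moment at which its call begins.
- bot.hand_in(): hands the job in; it is judged then, once.
Trained networks look in a picture, given as the dict that the camera call returned (one of the last four; its "shot" number tells which), for a name from the list of things; names that differ only in an ending like _2 or _b are one class to them, and where a whole thing is asked for, a point or a joint stands for the part that bears it (a point fixed in the world has none). Each returns a list of dicts, best first, with "confidence" (0 to 1); they miss things now and then, are a little off and sometimes report something else, mostly with a low value. They report only what shows in the picture. A call takes as long as a camera call. They do not tell look-alikes from the thing itself.
- bot.masks_of(picture, query): "mask" (400x640 bool, what is visible of it).
- bot.landmark_of(picture, query): "xyz" ([x, y, z] in m, in world coordinates, good to about 4 mm: a listed point, or the origin of a listed thing).
The state is a dict: "t": time; "q": joint angles; "joint_vel": joint speeds; "joint_torque": joint torques, N m; "eef_pos": TCP position; "tool_rot": TCP orientation; "contact_force": force on the tool from outside, world axes, zero at the start; "torque": the same for the moment, N m; "gripper_width": opening from 0.0 (shut) to 1.0 (fully open); "grasp_force": force on a finger pad.
Only numpy, scipy, OpenCV 4.12 (cv2) and the standard library are available. Lean on these libraries where they do the work, as an engineer would, in place of code of your own. Each camera call takes 0.05 s, during which the arm holds its last target. There are 200 camera calls.

## Working session

There is one attempt and no reset: what is moved stays moved. The work goes in short steps, Python scripts to look and compute and a tool call to move; the robot and the scene stay as the last step left them, time stands still between calls to the robot, and variables do not carry over. Pictures are saved under pics/ and viewed, at most 10 in all, crops included, and the job is handed in when it is done.

Besides the shell and the picture viewer there is one more tool, called after "Request:" in YAML: its name, and indented under it one key for each argument. send_rows: Moves the arm, as the interface text tells. Its arguments: {"type":"object","properties":{"deltas":{"type":"string"},"claw":{"type":"number"},"force":{"type":"number"}},"required":["deltas"]}

```bash
mkdir -p pics
cat > h.py <<'E'
import numpy as np, cv2
from station import bot
def save(p,n): cv2.imwrite(f'pics/{n}.png',p['img'][:,:,::-1])
def px(p,P):
    c=p['camera_from_world']@np.r_[P,1]; c=c[:3]*[1,-1,-1]
    K=np.array([[p['fx'],0,p['cx']],[0,p['fy'],p['cy']],[0,0,1.]])
    return cv2.projectPoints(c.reshape(1,1,3),np.zeros(3),np.zeros(3),K,np.array(p['dist_coeffs'],float))[0].ravel().round(1)
E
python3 - <<'E'
from h import *
o=bot.get_obs(); print({k:np.round(v,3).tolist() for k,v in o.items()}, bot.tips_ahead)
for n in ('scene','top'):
    p=bot.read_camera(n); save(p,n+'0')
    for q in ['press','carrier_mid','end_stop','lever_push','screw_axis','lever_ball','pad','dish','jar','cup','loupe','spare','brush']:
        try: print(n,q,[(np.round(r['xyz'],4).tolist(),round(r['confidence'],2),px(p,r['xyz']).tolist()) for r in bot.landmark_of(p,q)[:3]])
        except Exception as e: print(q,e)
E
```

```text
{'t': 0.0, 'q': [-1.404, 0.478, 0.022, 1.556, -0.012, 1.109, -0.083], 'joint_vel': [-0.0, 0.0, 0.001, -0.001, -0.001, -0.001, 0.001], 'joint_torque': [-0.001, -59.646, 1.608, -28.12, 0.012, 0.009, -0.0], 'eef_pos': [0.183, 0.649, 0.238], 'tool_rot': [-0.0, 0.137, 0.991, -0.001], 'contact_force': [0.431, 0.105, -0.349], 'torque': [-0.032, 0.004, -0.012], 'grasp_force': 0.0, 'gripper_width': 0.999} 0.008
scene press [([0.5823, -0.0629, 0.0], 0.82, [317.1, 243.7])]
scene carrier_mid [([0.4973, 0.1603, 0.0097], 0.78, [359.1, 209.3]), ([0.2943, -0.2099, 0.0128], 0.77, [239.8, 209.4]), ([0.3182, 0.1865, 0.0089], 0.76, [338.2, 184.8])]
scene end_stop [([0.6127, -0.054, 0.0298], 0.86, [324.5, 240.6]), ([0.5824, -0.0618, 0.054], 0.32, [317.6, 230.2]), ([0.5264, 0.0285, 0.1], 0.27, [332.8, 202.0])]
scene lever_push [([0.5249, 0.029, 0.1034], 0.51, [332.7, 200.9])]
scene screw_axis [([0.5831, -0.0603, 0.1045], 0.75, [318.3, 217.2])]
scene lever_ball [([0.508, 0.0512, 0.1012], 0.55, [335.6, 197.2])]
scene pad [([0.5016, -0.4538, 0.0006], 0.61, [192.5, 268.5]), ([0.583, -0.057, -0.0003], 0.57, [3
[... 715 characters left out ...]
 0.95, [325.0, 172.7])]
top lever_push [([0.5266, 0.0311, 0.1062], 0.57, [291.1, 201.7])]
top screw_axis [([0.5791, -0.0583, 0.0999], 0.67, [324.5, 182.1])]
top lever_ball [([0.5105, 0.057, 0.1048], 0.72, [281.4, 208.0]), ([0.6176, -0.0634, 0.0288], 0.19, [325.5, 173.1])]
top pad []
top dish [([0.5814, -0.2299, 0.0002], 0.91, [381.8, 186.2]), ([0.5006, -0.4572, -0.0027], 0.37, [460.1, 212.5])]
top jar [([0.7262, -0.1013, -0.0037], 0.64, [337.1, 139.5])]
top cup [([0.7553, 0.1119, 0.0006], 0.94, [266.1, 130.6])]
top loupe [([0.3599, -0.3809, 0.0036], 0.82, [437.5, 261.5])]
top spare [([0.5002, -0.4525, -0.0031], 0.91, [458.5, 212.6])]
top brush [([0.3635, 0.396, -0.004], 0.6, [166.9, 264.4])]
```

```bash
python3 -c "
import cv2,numpy as np
a=cv2.imread('pics/scene0.png');b=cv2.imread('pics/top0.png');print(a.shape,b.shape)
cv2.imwrite('pics/both.png',cv2.resize(np.vstack([a,b]),(480,600)))"
```

```text
(400, 640, 3) (400, 640, 3)
```

View pics/scene0.png

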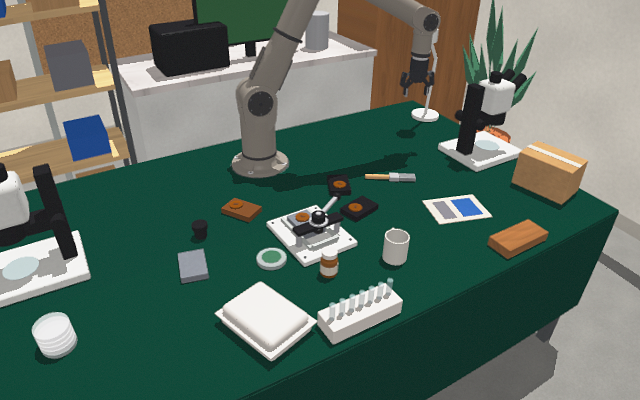

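View pics/top0.png

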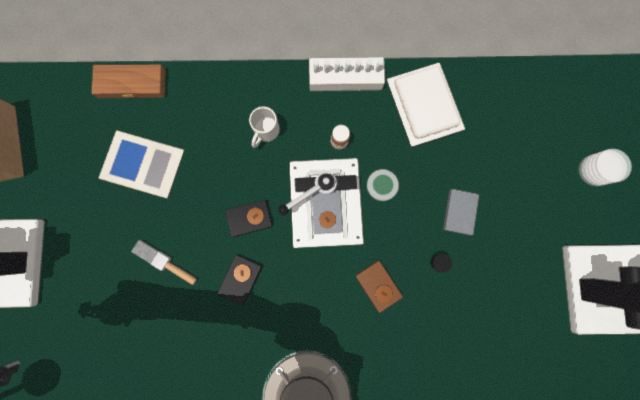

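The real press stands at the middle of the top view, near (325,188). Its grey carrier with the amber disc is in the channel at (327,212). The lever runs from the hub at (325,182) to the ball at (283,209). Look-alikes:
- black carriers at (249,218) and (240,278)
- a brown carrier at (379,287)
- the spare grey plate at (461,212)

Only the grey plate in the channel fits the description. I'll move the wrist camera over the press to confirm this and to measure.

Request:
send_rows:
  deltas: "-0.035 -0.03 -0.012 0; -0.07 -0.06 -0.024 -5; -0.105 -0.09 -0.036 -10; -0.14 -0.12 -0.048 -15; -0.17 -0.15 -0.06 -20"
  claw: 0

```text
t: 1.9
eef_pos: [0.3076, 0.4572, 0.2999]
tool_rot: [0.0, -0.038, 0.999, 0.0]
contact_force: [0.8, 0.0, 0.5]
gripper_width: 0.145
grasp_force: 0.0
```

```bash
cat >> h.py <<'E'
from scipy.spatial.transform import Rotation as R
def pose():
    o=bot.get_obs(); return o['eef_pos'],R.from_quat(np.roll(o['tool_rot'],-1)),o
def to(P,yaw=None):
    p,r,o=pose(); x=r.as_matrix()[:,0]; y0=np.degrees(np.arctan2(x[1],x[0]))
    d=r.inv().apply(np.array(P)-p)
    s=None if yaw is None else (y0-yaw+180)%360-180
    print('t',round(o['t'],2),'pos',np.round(p,4),'yaw',round(y0,2),'F',np.round(o['contact_force'],1),'delta',np.round(d,4),'spin',s)
E
python3 -c "
from h import *
to([.48,-.06,.33],183)"
```

```text
t 1.9 pos [0.3076 0.4572 0.2999] yaw -175.61 F [0.8 0.  0.5] delta [-0.1323 -0.5289 -0.0301] spin 1.393880759751255
```

Request:
send_rows:
  deltas: "-0.02 -0.045 0 0; -0.04 -0.09 -0.01 0; -0.06 -0.135 -0.02 0; -0.08 -0.18 -0.03 0; -0.1 -0.22 -0.03 0"

```text
t: 2.4
eef_pos: [0.4235, 0.2452, 0.3311]
tool_rot: [0.001, -0.037, 0.999, 0.001]
contact_force: [0.8, 0.3, 0.4]
gripper_width: 0.0
grasp_force: 0.0
```

Request:
send_rows:
  deltas: "0 -0.048 0 0; -0.01 -0.096 0 0; -0.02 -0.144 0 0; -0.03 -0.19 0 0; -0.03 -0.23 0 1.4"

```text
t: 2.9
eef_pos: [0.4699, 0.0174, 0.3297]
tool_rot: [0.001, -0.024, 1.0, -0.0]
contact_force: [0.2, 0.6, 0.5]
gripper_width: 0.002
grasp_force: 0.0
```

Request:
send_rows:
  deltas: "0 -0.04 0 0; 0 -0.08 0 0; 0 -0.08 0 0; 0 -0.08 0 0"

```text
t: 3.3
eef_pos: [0.473, -0.0605, 0.3294]
tool_rot: [0.0, -0.024, 1.0, 0.0]
contact_force: [0.0, -0.5, -0.1]
gripper_width: 0.001
grasp_force: 0.0
```

Run:
```python
from h import *
to([.48,-.06,.33],183)
p=bot.read_camera('wrist'); save(p,'w1'); print(np.linalg.inv(p['camera_from_world'])[:3,3])
for q in ['press','carrier_mid','end_stop','lever_push','screw_axis','lever_ball']:
    print(q,[(np.round(r['xyz'],4).tolist(),round(r['confidence'],2),px(p,r['xyz']).tolist()) for r in bot.landmark_of(p,q)[:3]])
np.savez('w1.npz',**{k:np.array(v) for k,v in p.items()})
```

```text
t 3.3 pos [ 0.473  -0.0605  0.3294] yaw -177.28 F [ 0.  -0.5 -0.1] delta [-0.007   0.0002 -0.0005] spin -0.28327475939084934
[ 0.39700077 -0.06395796  0.46526882]
press [([0.5835, -0.057, 0.0042], 0.7, [321.1, 225.6])]
carrier_mid [([0.4932, 0.1618, 0.0126], 0.98, [475.4, 176.4]), ([0.324, 0.1859, 0.0118], 0.91, [518.6, 49.3]), ([0.5046, -0.0655, 0.0327], 0.88, [317.6, 180.1])]
end_stop [([0.522, 0.029, 0.1066], 0.21, [395.7, 213.1])]
lever_push [([0.5245, 0.0257, 0.1063], 0.83, [392.6, 214.9])]
screw_axis [([0.5847, -0.064, 0.1059], 0.71, [315.1, 257.0])]
lever_ball [([0.5107, 0.0539, 0.0988], 0.77, [416.0, 203.0])]
```

View pics/w1.png

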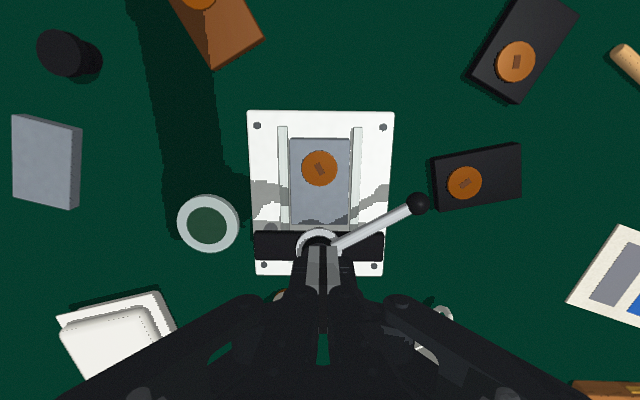

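The wrist view shows the grey carrier with the amber disc between the rails, spanning (289..350,138..225). The ball is at (417,203). The black carriers at (475,176) and (520,49), the brown one at the top and the spare at (46,160) lie outside the press. Next I'll measure exactly and confirm in a crop.

```bash
cat >> h.py <<'E'
def ray(p,uv,z):
    K=np.array([[p['fx'],0,p['cx']],[0,p['fy'],p['cy']],[0,0,1.]])
    n=cv2.undistortPoints(np.array(uv,float).reshape(-1,1,2),K,np.array(p['dist_coeffs'],float)).reshape(-1,2)
    M=np.linalg.inv(p['camera_from_world']); d=np.c_[n[:,0],-n[:,1],-np.ones(len(n))]@M[:3,:3].T; o=M[:3,3]
    return o+d*((z-o[2])/d[:,2])[:,None]
E
python3 - <<'E'
from h import *
p=dict(np.load('w1.npz'))
for k in('fx','fy','cx','cy'):p[k]=float(p[k])
pl=ray(p,[(247,111),(395,112),(254,275),(382,275)],.02);print(pl.round(4))
ca=ray(p,[(289,138),(350,138)],.042);print('carrier near',ca.round(4))
print('ball',ray(p,[(417.5,203)],.103).round(4))
# pixel cloud
d=p['depth'];v,u=np.nonzero(d>0);dd=d[v,u]
w=np.array([0]);M=np.linalg.inv(p['camera_from_world'])
K=np.array([[p['fx'],0,p['cx']],[0,p['fy'],p['cy']],[0,0,1.]])
n=cv2.undistortPoints(np.c_[u,v].astype(float).reshape(-1,1,2),K,p['dist_coeffs'].astype(float)).reshape(-1,2)
X=(np.c_[n[:,0]*dd,-n[:,1]*dd,-dd]@M[:3,:3].T+M[:3,3])
def sel(z0,z1,c,r): 
    m=(X[:,2]>z0)&(X[:,2]<z1)&(np.hypot(X[:,0]-c[0],X[:,1]-c[1])<r); return X[m]
P=sel(.014,.026,(.52,-.06),.18); P=P[np.abs(P[:,1]+.06)<.115]
print('plate',len(P),np.median(P[:,2]),cv2.minAreaRect((P[:,:2]*1000).astype(np.float32)), P.min(0),P.max(0))
C=sel(.037,.047,(.50,-.063),.07); print('car',len(C),np.median(C[:,2]),cv2.minAreaRect((C[:,:2]*1000).astype(np.float32)))
B=sel(.095,.125,(.511,.054),.025); print('ball',len(B),B.mean(0),B.max(0))
L=sel(.104,.113,(.535,.01),.045); vx=cv2.fitLine((L[:,:2]).astype(np.float32),cv2.DIST_HUBER,0,.001,.001).ravel();print('lever',len(L),np.median(L[:,2]),vx)
cv2.imwrite('pics/crop.png',cv2.resize(p['img'][100:290,230:440,::-1],None,fx=2.8,fy=2.8,interpolation=cv2.INTER_CUBIC))
E
```

```text
[[ 0.4175 -0.1638  0.02  ]
 [ 0.4092  0.0338  0.02  ]
 [ 0.6654 -0.1585  0.02  ]
 [ 0.6558  0.0421  0.02  ]]
carrier near [[ 0.4478 -0.105   0.042 ]
 [ 0.444  -0.0258  0.042 ]]
ball [[0.5093 0.0543 0.103 ]]
plate 10372 0.021145752649308014 ((536.2992553710938, -61.87986755371094), (249.17669677734375, 200.34400939941406), 2.0243167877197266) [ 0.40854957 -0.16601618  0.014288  ] [0.66411174 0.04237303 0.0259699 ]
car 3993 0.043188081899492414 ((506.3922119140625, -63.310081481933594), (119.8880615234375, 80.08987426757812), 2.326864242553711)
ball 580 [0.5088029  0.04757083 0.1121014 ] [0.52662657 0.0654456  0.11948833]
lever 886 0.1098502997277315 [ 0.5504883  -0.8348429   0.5302903   0.01554816]
```

View pics/crop.png

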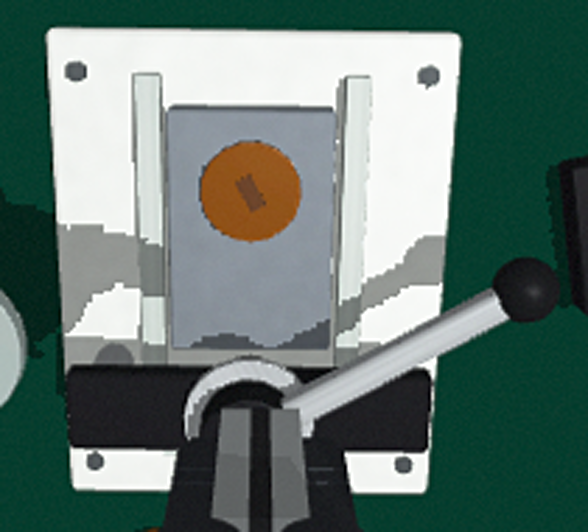

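Confirmed: the crop shows the grey carrier with the amber disc between the rails, its near edge at crop (250,106), and the lever bar running to the ball at (525,290). The press origin is about (0.581,-0.060) with yaw 2.1°, and the carrier is about 50 mm short of home. I'll lower behind its near face.

Request:
send_rows:
  deltas: "0.046 -0.003 0.03 0.6; 0.046 -0.003 0.08 0.6; 0.046 -0.003 0.13 0.6; 0.046 -0.003 0.18 0.6; 0.046 -0.003 0.22 0.6"

```text
t: 4.15
eef_pos: [0.427, -0.0646, 0.1075]
tool_rot: [0.0, -0.02, 1.0, -0.0]
contact_force: [0.9, 2.0, -0.2]
gripper_width: -0.0
grasp_force: 0.0
```

Request:
send_rows:
  deltas: "0 0 0.03 0; 0 0 0.055 0; 0 0 0.074 0; 0 0 0.074 0"

```text
t: 4.55
eef_pos: [0.4259, -0.0647, 0.0334]
tool_rot: [-0.002, -0.02, 1.0, -0.0]
contact_force: [-1.0, -0.2, 0.9]
gripper_width: -0.003
grasp_force: 0.0
```

Run:
```python
from h import *
a=np.radians(2.1);o=np.array([.5813,-.0602])
for x in(-.15,-.098): to([*(o+x*np.array([np.cos(a),np.sin(a)])),.035],182.1-360)
```

```text
t 4.55 pos [ 0.4259 -0.0647  0.0334] yaw -177.7 F [-1.  -0.2  0.9] delta [-0.0055 -0.0012 -0.0016] spin 0.197723701021971
t 4.55 pos [ 0.4259 -0.0647  0.0334] yaw -177.7 F [-1.  -0.2  0.9] delta [-0.0575 -0.0014 -0.0018] spin 0.197723701021971
```

Request:
send_rows:
  deltas: "-0.004 0 0 0; -0.008 0 0 0; -0.012 -0.001 0 0; -0.016 -0.001 0 0; -0.02 -0.001 0 0"

```text
t: 5.05
eef_pos: [0.4474, -0.0652, 0.0357]
tool_rot: [-0.0, -0.02, 1.0, 0.0]
contact_force: [-3.8, 0.7, 3.1]
gripper_width: 0.002
grasp_force: 1.6
```

Request:
send_rows:
  deltas: "-0.004 0 0 0; -0.008 0 0 0; -0.012 0 0 0; -0.016 0 0 0; -0.02 0 0 0"

```text
t: 5.55
eef_pos: [0.4675, -0.0646, 0.0352]
tool_rot: [-0.0, -0.02, 1.0, 0.0]
contact_force: [-3.1, -0.1, 2.4]
gripper_width: 0.001
grasp_force: 1.7
```

Request:
send_rows:
  deltas: "-0.002 0 0 0; -0.004 0 0 0; -0.006 0 0 0; -0.008 0 0 0; -0.01 0 0 0"

```text
t: 6.05
eef_pos: [0.4777, -0.0641, 0.0353]
tool_rot: [0.0, -0.02, 1.0, -0.0]
contact_force: [-2.0, -0.2, -1.6]
gripper_width: -0.0
grasp_force: 0.7
```

Request:
send_rows:
  deltas: "-0.001 0 0 0; -0.002 0 0 0; -0.003 0 0 0; -0.004 0 0 0; -0.005 0 0 0"

```text
t: 6.55
eef_pos: [0.4825, -0.064, 0.0353]
tool_rot: [0.0, -0.02, 1.0, -0.0]
contact_force: [-2.2, 0.3, 0.3]
gripper_width: 0.002
grasp_force: 0.8
```

Request:
send_rows:
  deltas: "-0.001 0 0 0; -0.002 0 0 0; -0.003 0 0 0"

```text
t: 6.85
eef_pos: [0.4848, -0.0638, 0.0352]
tool_rot: [-0.001, -0.02, 1.0, 0.0]
contact_force: [-5.1, -0.9, 4.0]
gripper_width: 0.004
grasp_force: 2.5
```

Request:
send_rows:
  deltas: "-0.001 0 0 0; -0.001 0 0 0"

```text
t: 7.05
eef_pos: [0.4848, -0.0638, 0.0351]
tool_rot: [-0.001, -0.02, 1.0, 0.0]
contact_force: [-5.9, -0.8, 3.6]
gripper_width: -0.002
grasp_force: 2.9
```

Request:
send_rows:
  deltas: "-0.001 0 0 0; -0.001 0 0 0"

```text
t: 7.25
eef_pos: [0.4848, -0.0638, 0.0349]
tool_rot: [-0.002, -0.019, 1.0, 0.0]
contact_force: [-7.9, -0.4, 5.9]
gripper_width: 0.0
grasp_force: 4.0
```

Request:
send_rows:
  deltas: "-0.001 0 0 0; -0.001 0 0 0"

```text
t: 7.45
eef_pos: [0.4849, -0.0639, 0.0348]
tool_rot: [-0.003, -0.019, 1.0, 0.0]
contact_force: [-10.0, -0.6, 8.1]
gripper_width: -0.003
grasp_force: 5.0
```

Request:
send_rows:
  deltas: "-0.001 0 0 0; -0.002 0 0 0; -0.002 0 0 0"

```text
t: 7.75
eef_pos: [0.4849, -0.0638, 0.0344]
tool_rot: [-0.005, -0.019, 1.0, 0.001]
contact_force: [-14.0, 0.7, 10.7]
gripper_width: -0.003
grasp_force: 7.1
```

Request:
send_rows:
  deltas: "0.01 0 0 0; 0.024 0 0 0; 0.028 0 0 0; 0.028 0 -0.04 0; 0.028 0 -0.09 0"

```text
t: 8.25
eef_pos: [0.4617, -0.0647, 0.1252]
tool_rot: [-0.001, -0.02, 1.0, -0.001]
contact_force: [1.0, 0.4, 0.8]
gripper_width: -0.001
grasp_force: 0.0
```

Run:
```python
from h import *
p=bot.read_camera('wrist'); save(p,'w2')
o=np.array([.5813,-.0602]);a=np.radians(2.1)
for q in ['carrier_mid','lever_push','lever_ball','end_stop']:
    print(q,[(np.round(r['xyz'],4).tolist(),round(r['confidence'],2)) for r in bot.landmark_of(p,q)[:3]])
print('expected home',o-.025*np.array([np.cos(a),np.sin(a)]),px(p,[*(o-.085*np.array([np.cos(a),np.sin(a)])),.042]))
to([.45,.02,.16])
```

```text
carrier_mid [([0.4924, 0.1612, 0.0139], 0.55)]
lever_push []
lever_ball [([0.512, 0.0524, 0.0981], 0.68)]
end_stop []
expected home [ 0.55631679 -0.06111609] [322.4 253.3]
t 8.5 pos [ 0.463  -0.0644  0.1255] yaw -177.71 F [-0.1 -0.2 -0.3] delta [ 0.0095  0.0848 -0.0345] spin None
```

View pics/w2.png

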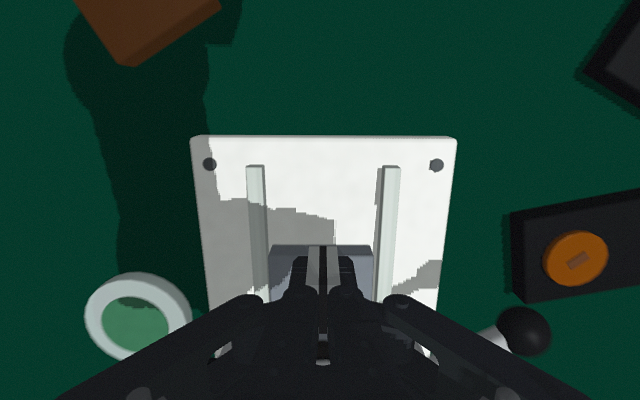

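Run:
```python
from h import *
p=bot.read_camera('wrist')
o=np.array([.5813,-.0602]);a=np.radians(2.1);u=np.array([np.cos(a),np.sin(a)])
for z in(.02,.042):print(z,px(p,[*(o-.085*u),z]),px(p,[*(o-.17*u),z]))
print(p['img'][236:264,285].mean(1).round().tolist()); print(p['img'][236:264,358].mean(1).round().tolist())
```

```text
0.02 [321.8 238.8] [322.2 133.3]
0.042 [321.8 251. ] [322.2 136.7]
[140.0, 139.0, 140.0, 139.0, 144.0, 95.0, 69.0, 68.0, 69.0, 68.0, 67.0, 71.0, 68.0, 71.0, 69.0, 68.0, 74.0, 77.0, 77.0, 78.0, 78.0, 78.0, 78.0, 80.0, 77.0, 77.0, 78.0, 78.0]
[242.0, 242.0, 242.0, 243.0, 249.0, 188.0, 86.0, 73.0, 76.0, 76.0, 76.0, 75.0, 79.0, 77.0, 77.0, 64.0, 98.0, 122.0, 129.0, 135.0, 135.0, 134.0, 133.0, 137.0, 135.0, 136.0, 136.0, 134.0]
```

The carrier is home: 14 N was held without any travel, and its edge is within about 1 mm of the expected row. Next I'll go behind the lever's trailing side.

Request:
send_rows:
  deltas: "-0.008 0.014 0 -8; -0.016 0.028 0 -16; -0.024 0.042 0 -24; -0.032 0.056 0 -31; -0.0385 0.068 0 -31"

```text
t: 9.05
eef_pos: [0.4977, 0.0054, 0.1239]
tool_rot: [-0.001, -0.287, 0.958, 0.0]
contact_force: [0.2, -0.2, 0.3]
gripper_width: -0.002
grasp_force: 0.0
```

Request:
send_rows:
  deltas: "0 0 0.012 0; 0 0 0.024 0; 0 0 0.024 0"

```text
t: 9.35
eef_pos: [0.4958, 0.0037, 0.0988]
tool_rot: [-0.003, -0.285, 0.959, 0.0]
contact_force: [-0.2, -0.6, 0.1]
gripper_width: 0.003
grasp_force: 0.0
```

```bash
cat >> h.py <<'E'
O=np.array([.5813,-.0602])
def lev():
    p,r,o=pose(); M=r.as_matrix(); d=M.T@np.r_[p[:2]-O,0]; x=M[:,0]
    th=np.degrees(np.arctan2(-x[0],x[1]))
    f=M.T@o['contact_force']
    print('t',round(o['t'],2),'z',round(p[2],4),'tool-lever angle',round(th,2),'c,r',np.round(d[:2],4),'Ftool',np.round(f,1))
E
python3 -c "
from h import *
lev()"
```

```text
t 9.35 z 0.0988 tool-lever angle 123.11 c,r [0.0367 0.1002] Ftool [ 0.5 -0.4 -0.1]
```

Request:
send_rows:
  deltas: "-0.003 0 0 0; -0.006 0 0 0; -0.009 0 0 0; -0.012 0 0 0; -0.014 0 0 0"

```text
t: 9.85
eef_pos: [0.5103, 0.0127, 0.1016]
tool_rot: [0.0, -0.286, 0.958, 0.0]
contact_force: [-0.3, 0.3, -0.4]
gripper_width: 0.001
grasp_force: 0.0
```

Request:
send_rows:
  deltas: "-0.001 0 0 0; -0.002 0 0 0; -0.003 0 0 0; -0.004 0 0 0; -0.005 0 0 0"

```text
t: 10.35
eef_pos: [0.5131, 0.0147, 0.1011]
tool_rot: [-0.001, -0.286, 0.958, 0.0]
contact_force: [-3.5, -1.8, 2.1]
gripper_width: -0.001
grasp_force: 1.9
```

```bash
python3 -c "
from h import *
lev()"
```

```text
t 10.35 z 0.1011 tool-lever angle 123.23 c,r [0.016 0.1  ] Ftool [ 3.9  0.4 -2.1]
```

Request:
send_rows:
  deltas: "-0.0018 0.0003 0 1; -0.0035 0.0005 0 2; -0.0052 0.0007 0 3; -0.007 0.0009 0 4; -0.0087 0.001 0 5"

```text
t: 10.85
eef_pos: [0.5206, 0.0208, 0.1012]
tool_rot: [-0.0, -0.243, 0.97, -0.0]
contact_force: [-4.3, -2.9, 1.1]
gripper_width: -0.003
grasp_force: 2.4
```

Request:
send_rows:
  deltas: "-0.0018 0.0003 0 1; -0.0035 0.0005 0 2; -0.0052 0.0007 0 3; -0.007 0.0009 0 4; -0.0087 0.001 0 5"

```text
t: 11.35
eef_pos: [0.528, 0.0258, 0.1013]
tool_rot: [-0.0, -0.201, 0.98, -0.0]
contact_force: [-4.6, -2.3, 0.2]
gripper_width: 0.002
grasp_force: 2.3
```

```bash
python3 -c "
from h import *
lev()"
```

```text
t 11.35 z 0.1013 tool-lever angle 113.17 c,r [0.0152 0.1   ] Ftool [ 5.2 -0.3 -0.2]
```

Request:
send_rows:
  deltas: "-0.0018 0.0003 0 1; -0.0035 0.0005 0 2; -0.0052 0.0007 0 3; -0.007 0.0008 0 4; -0.0087 0.001 0 5"

```text
t: 11.85
eef_pos: [0.5356, 0.0301, 0.1013]
tool_rot: [-0.0, -0.158, 0.987, -0.0]
contact_force: [-3.7, -4.1, 0.3]
gripper_width: -0.002
grasp_force: 2.3
```

Request:
send_rows:
  deltas: "-0.0018 0.0003 0 1; -0.0035 0.0005 0 2; -0.0052 0.0007 0 3; -0.007 0.0008 0 4; -0.0087 0.001 0 5"

```text
t: 12.35
eef_pos: [0.5436, 0.0336, 0.1013]
tool_rot: [-0.0, -0.115, 0.993, -0.0]
contact_force: [-4.1, -3.8, -0.7]
gripper_width: 0.001
grasp_force: 2.3
```

```bash
python3 -c "
from h import *
lev()"
```

```text
t 12.35 z 0.1013 tool-lever angle 103.16 c,r [0.0154 0.1   ] Ftool [ 4.8 -2.8  0.7]
```

Request:
send_rows:
  deltas: "-0.0013 0.0002 0 0.75; -0.0026 0.0004 0 1.5; -0.0039 0.0005 0 2.25; -0.0052 0.0007 0 3"

```text
t: 12.75
eef_pos: [0.5484, 0.0354, 0.1012]
tool_rot: [-0.0, -0.089, 0.996, -0.0]
contact_force: [-3.4, -3.6, 0.3]
gripper_width: 0.0
grasp_force: 2.2
```

Request:
send_rows:
  deltas: "-0.0013 0.0002 0 0.75; -0.0026 0.0004 0 1.5; -0.0039 0.0005 0 2.25; -0.0052 0.0007 0 3"

```text
t: 13.15
eef_pos: [0.5533, 0.037, 0.1012]
tool_rot: [-0.0, -0.063, 0.998, -0.0]
contact_force: [-4.2, -3.6, 0.1]
gripper_width: -0.004
grasp_force: 2.2
```

Request:
send_rows:
  deltas: "-0.0013 0.0002 0 0.75; -0.0026 0.0004 0 1.5; -0.0039 0.0005 0 2.25; -0.0052 0.0007 0 3"

```text
t: 13.55
eef_pos: [0.5583, 0.0384, 0.1012]
tool_rot: [-0.0, -0.036, 0.999, -0.0]
contact_force: [-4.6, -3.7, 0.1]
gripper_width: 0.001
grasp_force: 2.2
```

```bash
python3 -c "
from h import *
lev()"
```

```text
t 13.55 z 0.1012 tool-lever angle 94.17 c,r [0.0157 0.1   ] Ftool [ 4.8 -3.4 -0.1]
```

Request:
send_rows:
  deltas: "-0.0013 0.0001 0 0.75; -0.0026 0.0001 0 1.5; -0.0039 0.0002 0 2.25; -0.0052 0.0003 0 3"

```text
t: 13.95
eef_pos: [0.5634, 0.0394, 0.1012]
tool_rot: [-0.0, -0.01, 1.0, 0.0]
contact_force: [-4.2, -2.3, 0.4]
gripper_width: -0.006
grasp_force: 2.2
```

Request:
send_rows:
  deltas: "-0.0013 0.0001 0 0.75; -0.0026 0.0002 0 1.5; -0.0039 0.0003 0 2.25; -0.0052 0.0004 0 3"

```text
t: 14.35
eef_pos: [0.5686, 0.0401, 0.1012]
tool_rot: [-0.0, 0.016, 1.0, 0.0]
contact_force: [-4.8, -2.8, 1.1]
gripper_width: 0.001
grasp_force: 2.3
```

Request:
send_rows:
  deltas: "-0.0013 0.0001 0 0.75; -0.0026 0.0002 0 1.5; -0.0039 0.0003 0 2.25; -0.0052 0.0004 0 3"

```text
t: 14.75
eef_pos: [0.5738, 0.0406, 0.1012]
tool_rot: [-0.0, 0.042, 0.999, 0.0]
contact_force: [-5.0, -2.3, 0.1]
gripper_width: -0.002
grasp_force: 2.3
```

Request:
send_rows:
  deltas: "-0.0013 0.0001 0 0.75; -0.0026 0.0002 0 1.5; -0.0039 0.0003 0 2.25; -0.0052 0.0004 0 3"

```text
t: 15.15
eef_pos: [0.5792, 0.0408, 0.1012]
tool_rot: [-0.0, 0.068, 0.998, 0.0]
contact_force: [-4.9, -0.4, -0.3]
gripper_width: 0.003
grasp_force: 2.3
```

```bash
python3 -c "
from h import *
lev()"
```

```text
t 15.15 z 0.1012 tool-lever angle 82.23 c,r [0.0158 0.0998] Ftool [ 4.8 -1.1  0.3]
```

Request:
send_rows:
  deltas: "-0.0013 0.0001 0 0.75; -0.0026 0.0003 0 1.5; -0.0039 0.0004 0 2.25; -0.0052 0.0005 0 3"

```text
t: 15.55
eef_pos: [0.5846, 0.0406, 0.1013]
tool_rot: [0.0, 0.094, 0.996, 0.0]
contact_force: [-4.9, 2.2, 0.4]
gripper_width: 0.002
grasp_force: 2.4
```

Request:
send_rows:
  deltas: "-0.0013 0.0001 0 0.75; -0.0026 0.0003 0 1.5; -0.0039 0.0004 0 2.25; -0.0052 0.0005 0 3"

```text
t: 15.95
eef_pos: [0.5893, 0.0404, 0.1012]
tool_rot: [-0.001, 0.12, 0.993, 0.001]
contact_force: [-5.4, 3.6, 1.8]
gripper_width: -0.002
grasp_force: 3.4
```

The force is rising, so the pad has met the carrier. I'll take finer steps from here.

Request:
send_rows:
  deltas: "-0.0009 0.0001 0 0.5; -0.0017 0.0001 0 1; -0.0017 0.0001 0 1"

```text
t: 16.25
eef_pos: [0.5907, 0.0402, 0.1011]
tool_rot: [-0.001, 0.128, 0.992, 0.001]
contact_force: [-6.5, 3.5, 1.7]
gripper_width: -0.001
grasp_force: 3.6
```

Request:
send_rows:
  deltas: "-0.0009 0.0001 0 0.5; -0.0017 0.0001 0 1; -0.0017 0.0001 0 1"

```text
t: 16.55
eef_pos: [0.5921, 0.0401, 0.101]
tool_rot: [-0.001, 0.137, 0.991, 0.001]
contact_force: [-6.4, 3.5, 2.2]
gripper_width: -0.0
grasp_force: 4.0
```

Request:
send_rows:
  deltas: "-0.0009 0.0001 0 0.5; -0.0017 0.0001 0 1; -0.0017 0.0001 0 1"

```text
t: 16.85
eef_pos: [0.5936, 0.04, 0.101]
tool_rot: [-0.001, 0.145, 0.989, 0.001]
contact_force: [-7.8, 4.9, 3.0]
gripper_width: 0.003
grasp_force: 4.3
```

Request:
send_rows:
  deltas: "-0.0009 0.0001 0 0.5; -0.0017 0.0001 0 1; -0.0017 0.0001 0 1"

```text
t: 17.15
eef_pos: [0.5952, 0.0398, 0.101]
tool_rot: [-0.001, 0.154, 0.988, 0.001]
contact_force: [-7.6, 5.6, 2.8]
gripper_width: 0.001
grasp_force: 4.4
```

```bash
python3 -c "
from h import *
lev()"
```

```text
t 17.15 z 0.101 tool-lever angle 72.29 c,r [0.0171 0.0995] Ftool [ 8.9  3.  -2.8]
```

Request:
send_rows:
  deltas: "-0.0009 0.0002 0 0.5; -0.0017 0.0003 0 1; -0.0017 0.0003 0 1"

```text
t: 17.45
eef_pos: [0.5977, 0.0393, 0.1012]
tool_rot: [-0.001, 0.163, 0.987, 0.001]
contact_force: [-5.5, 4.5, 1.1]
gripper_width: -0.002
grasp_force: 3.2
```

Request:
send_rows:
  deltas: "0 0 0 0"

```text
t: 17.55
eef_pos: [0.5979, 0.0392, 0.1012]
tool_rot: [-0.0, 0.163, 0.987, 0.001]
contact_force: [-5.2, 3.5, 1.1]
gripper_width: 0.001
grasp_force: 3.0
```

Run:
```python
from h import *
lev()
p=bot.read_camera('top')
for q in ('lever_ball','lever_push'):
  for r in bot.landmark_of(p,q)[:2]:
    d=np.array(r['xyz'])[:2]-O; print(q,np.round(r['xyz'],4),round(r['confidence'],2),np.degrees(np.arctan2(d[1],d[0])).round(1),np.hypot(*d).round(3))
d=px(p,[.61,.03,.1]).astype(int); print(d)
cv2.imwrite('pics/t2.png',cv2.resize(p['img'][140:240,260:390,::-1],None,fx=5,fy=5,interpolation=cv2.INTER_CUBIC))
lev()
```

```text
t 17.55 z 0.1012 tool-lever angle 71.29 c,r [0.0162 0.0995] Ftool [ 6.   1.6 -1.1]
[291 171]
t 17.7 z 0.1013 tool-lever angle 71.29 c,r [0.016  0.0995] Ftool [ 5.8  1.5 -0.1]
```

View pics/t2.png

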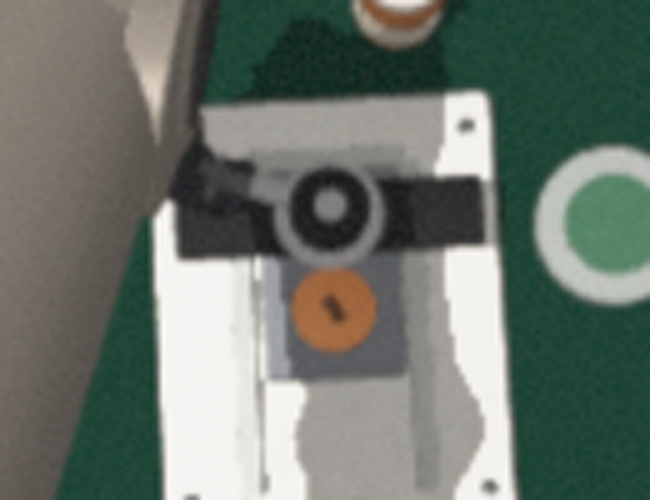

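The lever, pointing left and slightly forward, is still in contact (hub at crop (330,205), hand at (200,180)). There's no jump, just relaxation as the screw turned. I'll continue with fine steps.

Request:
send_rows:
  deltas: "-0.0009 0.0002 0 0.5; -0.0017 0.0003 0 1; -0.0017 0.0003 0 1"

```text
t: 18.0
eef_pos: [0.6015, 0.0371, 0.1019]
tool_rot: [0.002, 0.172, 0.985, -0.0]
contact_force: [0.6, -0.2, -0.2]
gripper_width: -0.003
grasp_force: 0.0
```

```bash
python3 -c "
from h import *
lev()"
```

```text
t 18.0 z 0.1019 tool-lever angle 70.23 c,r [0.0139 0.0984] Ftool [-0.6  0.   0.2]
```

Contact is lost and the force fell to zero, so that was the first click. I'll back away from the trailing side and lift.

Request:
send_rows:
  deltas: "0.01 0 0 0; 0.025 0 0 0; 0.04 0 0 0; 0.04 0 -0.03 0; 0.04 0 -0.07 0"

```text
t: 18.5
eef_pos: [0.5601, 0.0509, 0.1706]
tool_rot: [-0.002, 0.171, 0.985, -0.001]
contact_force: [1.0, -0.1, -0.3]
gripper_width: -0.001
grasp_force: 0.0
```

Request:
send_rows:
  deltas: "0.03 0 -0.04 0; 0.06 0 -0.08 0; 0.09 0 -0.12 0; 0.1 0 -0.14 0; 0.1 0 -0.14 0"

```text
t: 19.0
eef_pos: [0.4683, 0.0856, 0.3142]
tool_rot: [0.002, 0.171, 0.985, 0.003]
contact_force: [0.2, -0.9, -0.1]
gripper_width: -0.0
grasp_force: 0.0
```

Run:
```python
from h import *
lev()
for n in('wrist','top'):
  p=bot.read_camera(n); save(p,n+'3')
  for q in ('lever_ball','lever_push','carrier_mid'):
    for r in bot.landmark_of(p,q)[:3]:
      d=np.array(r['xyz'])[:2]-O; print(n,q,np.round(r['xyz'],4),round(r['confidence'],2),px(p,r['xyz']),np.degrees(np.arctan2(d[1],d[0])).round(1),np.hypot(*d).round(3))
```

```text
t 19.0 z 0.3142 tool-lever angle 70.35 c,r [0.1555 0.0993] Ftool [-0.6 -0.8  0.1]
wrist lever_ball [ 0.5822 -0.0588 -0.0008] 0.36 [257.8 254.7] 57.3 0.002
wrist carrier_mid [ 0.5555 -0.0649  0.0324] 0.71 [242.2 251. ] -169.7 0.026
wrist carrier_mid [0.3247 0.1837 0.0112] 0.71 [356.7  18.5] 136.5 0.354
wrist carrier_mid [0.4936 0.1578 0.011 ] 0.69 [376.2 155.9] 111.9 0.235
top lever_ball [0.6448 0.0624 0.1046] 0.62 [279.2 158.3] 62.6 0.138
top lever_push [0.6355 0.0358 0.101 ] 0.72 [289.3 161.8] 60.6 0.11
top carrier_mid [ 0.5573 -0.0582  0.0311] 0.92 [324.1 193.7] 175.2 0.024
top carrier_mid [ 0.295  -0.2036  0.0133] 0.63 [377.1 286. ] -153.4 0.32
```

View pics/wrist3.png

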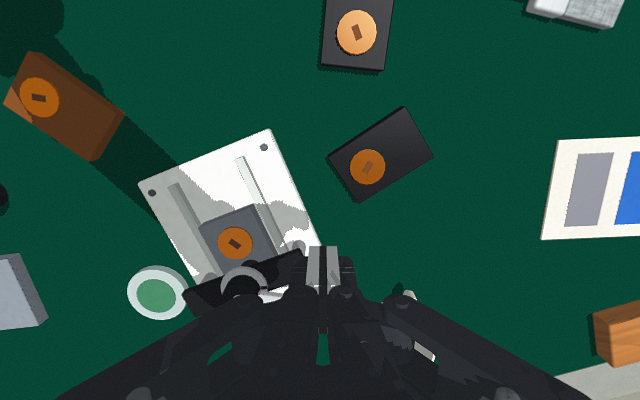

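The lever now stands at about 62°, roughly 9° ahead of where the pusher lost it, which matches one click. The carrier is at home, with its disc at (235,243) in the channel. The dish and the black and brown look-alikes in view are undisturbed.

```bash
python3 -c "
from station import bot
print(bot.hand_in())"
```

```text
the job is handed in; nothing more can be done
None
```

The carrier is home against the end stop, the lever was turned clockwise to one click and left there, and the job is handed in at about 19 s of the 67 s allowed.

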